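# Heft the craft tins and present the heaviest

### The arm

A 6-joint arm with a two-finger parallel gripper is mounted at the origin on the work surface. World frame = base frame: x ahead of the robot, y to its left, z up, the work surface at z = 0. Lengths are in m, angles in rad, forces in N, time in s.
With the tool pointing down it reaches from about 0.25 to 0.775 m from the base axis. Payload 8.9 kg.
Tool frame: the origin (TCP) lies at the very end of the fingers, on their centre line; the grasp point (between the pads) lies r.grip_point_offset behind it (r.grip_point_offset is the distance from the TCP to the grasp point, in m); y points along the fingers, z is the direction in which the jaws open and shut, and the axes are right-handed (so a half turn about y gives the same grasp; the last joint's range is limited). The gripper opens to 85 mm and grips with 20 to 120 N. Pads are 22 mm wide; open, the fingers measure 114 mm over their backs; the gripper's body (76 mm by 85 mm) begins 54 mm behind the grasp point. The pads swing forward as they close: fully open they stand 13 mm farther back than shut.
Start: joints at [-1.321, 0.291, -0.153, 1.127, 0, 1.431], TCP at [0.199, -0.486, 0.231] pointing down, gripper open.
Joint ranges: [-2.52, 2.52], [-0.91, 1.74], [-1.3, 1.37], [-1.96, 2.02], [-1.52, 1.47], [-3.14, 3.14]. Speed limits (rad/s): [2.22, 2.22, 2.79, 3.14, 3.14, 3.14].

### API

Orientations are given as a unit quaternion [w, x, y, z].
In Python, from cell import r, vision gives the robot as it stands. The module is installed in compiled form; this text tells all that it offers.
- The arm moves only by the shell command python3 -m creep 'ROWS'. ROWS is JSON, a list of rows, each an object of numbers: "fingers": the opening, from -1 (shut) to 1 (fully open), so that 0 is half open; "dx", "dy", "dz": the shift along the tool's x, y, z in mm; "ax", "ay", "az": the turn, a rotation vector about the tool's x, y, z in rad. A call has exactly 5 rows; each row is the pose to reach, as a shift and turn from the pose measured when the call began, along the tool's axes at that moment; what a row does not reach only later rows make up. A row lasts 1/10 s, in which the tool goes at most 50 mm and 8.59 degrees, less where a joint would pass 70% of its speed; a pose out of reach is approached as far as the arm can. A call with a gripper value outside its range is refused whole. The fingers move at their own pace and stop on an object; the grip force is fixed at half the most. Time passes only in rows, so rows that repeat a pose let the fingers close, or fill a call up. It gives the time, the measured TCP pose, the force and the opening at its end, in the units of the state.
- r.sense(): the state, without advancing time (a new reading comes with each control period).
- vision.capture(name): name is "side" or "top"; returns (picture, depth): 400x640x3 uint8, red, green, blue; 400x640 float32, m along the optical axis (not along the pixel's ray), 0 where there is no reading.
- vision.calibration(name): a dict with "fx", "fy", "cx", "cy" (pixels), "R" (3x3) and "t" (3): a world point X has camera coordinates R X + t. Camera axes: x right, y down, z forward; pixel columns grow to the right and rows downward; lengths in m; the calibration is good to about 2 mm. A picture is of the moment at which its call begins. calibration takes no time and is no camera call.
- r.sign_off(): hands the job in, once; it reports no verdict.
The state is a dict: "t": time; "joints": joint angles; "joint_vel": joint speeds; "effort": joint torques, N m; "ee_pos": TCP position; "ee_rot": TCP orientation; "wrist_force": force on the tool from outside, world axes, zero at the start; "wrist_torque": the same for the moment, N m; "gripper_width": finger opening in m.
Only numpy, scipy, OpenCV 4.12 (cv2) and the standard library are available. Lean on these libraries where they do the work, as an engineer would, in place of code of your own. Each camera call takes 0.05 s, during which the arm holds its last target. There are 200 camera calls.

### The job

One of the three identical closed tins is packed the heaviest: lift each tin a good 5 cm off the table in turn, from the robot's left to its right, to feel its weight, and stand the lighter ones back upright where they were. Then hold the heaviest tin upright and still, its underside 10 cm or more above the table, over the middle of the empty tray (not the tray with the wooden pressing block in it), and finish while still holding it there in the gripper. Leave the pressing block, glue jar, bowl and tweezers where they are.

Things in the scene. Friction and masses are not known exactly. Their poses are not given: they have to be found in the camera images.
- tin_a: closed square metal tin with a plain lid, 60 x 60 mm and 90 mm high (lid 61 mm), standing upright; origin: centre of its underside, z up, x and y square to its side walls. All three tins look alike; what is packed inside differs, so they weigh between 0.15 and 0.75 kg, the heaviest at least 0.15 kg more than the next, and which one that is changes. This one stands on the robot's left (+y).
- tin_b: closed square metal tin with a plain lid, 60 x 60 mm and 90 mm high (lid 61 mm), standing upright; origin: centre of its underside, z up, x and y square to its side walls. All three tins look alike; what is packed inside differs, so they weigh between 0.15 and 0.75 kg, the heaviest at least 0.15 kg more than the next, and which one that is changes. This one stands in the middle.
- tin_c: closed square metal tin with a plain lid, 60 x 60 mm and 90 mm high (lid 61 mm), standing upright; origin: centre of its underside, z up, x and y square to its side walls. All three tins look alike; what is packed inside differs, so they weigh between 0.15 and 0.75 kg, the heaviest at least 0.15 kg more than the next, and which one that is changes. This one stands on the robot's right (-y).
- tray_a: shallow open white tray, fixed to the table, 150 x 150 mm, 30 mm high, wall and floor about 4 mm thick; origin: centre of its underside, z up. Two alike; only one is empty.
- tray_b: shallow open white tray, fixed to the table, 150 x 150 mm, 30 mm high, wall and floor about 4 mm thick; origin: centre of its underside, z up. Two alike; only one is empty.
- press_block: round wooden pressing block, 90 mm across and 22 mm high, with a knob on top (48 mm high in all), lying in the middle of one of the trays; origin: centre of its underside
- glue_jar: glue jar, 56 mm across, 85 mm high, a bystander; origin: centre of its underside
- bowl: white bowl, 100 mm across, 45 mm high, a bystander; origin: centre of its underside
- tweezers: steel tweezers lying flat, 155 mm long, 8 mm high, a bystander; origin: near the middle of the underside, x along its length
Things that resemble listed ones, but are neither listed nor needed, are in the scene too. Leave any orange or pink look-alike of the press_block alone.

How it is judged:
By the outcome, as a careful person would: the job done as asked, in the order asked, and still so for the second after the job is handed in, while the arm keeps its last pose, push and grip.
It also fails if it takes over 72 s, if anything falls off the work surface, if the arm or the gripper's body presses on something with over 40 N, if the wrist force passes 120 N, or if a joint passes its speed limit or range.

## Working session

There is one attempt and no reset: what is moved stays moved. The work goes in short steps, Python scripts to look and compute and a shell command to move; the robot and the scene stay as the last step left them, time stands still between calls to the robot, and variables do not carry over. Pictures are saved under pics/ and viewed, about 8 in all and at most 12, crops included, and the job is handed in when it is done.

```bash
mkdir -p pics
python3 - <<'E'
from cell import r, vision
import cv2,numpy as np
for n in("top","side"):
    p,d=vision.capture(n); cv2.imwrite(f"pics/{n}0.png",p[:,:,::-1]); np.save(f"pics/{n}0.npy",d); c=vision.calibration(n); print(n,{k:np.round(v,4).tolist() for k,v in c.items()})
print(r.sense(), r.grip_point_offset)
E
```

```text
top {'fx': 455.4089, 'fy': 455.4089, 'cx': 324.8445, 'cy': 193.6449, 'R': [[-0.0024, -1.0, 0.0024], [-0.9815, 0.0019, -0.1914], [0.1914, -0.0028, -0.9815]], 't': [-0.0234, 0.6322, 1.3432]}
side {'fx': 439.5717, 'fy': 439.5717, 'cx': 315.1684, 'cy': 201.2439, 'R': [[0.9991, -0.0417, -0.0045], [-0.0291, -0.6111, -0.7911], [0.0303, 0.7905, -0.6117]], 't': [-0.6298, 0.0661, 1.0823]}
{'t': 0.1, 'joints': array([-1.32129303e+00,  2.91223506e-01, -1.54039026e-01,  1.12668808e+00,
       -4.23144853e-06,  1.43149123e+00]), 'joint_vel': array([-5.17497025e-04, -1.00524608e-03,  3.05324995e-03,  6.50332850e-04,
        3.79255551e-04, -9.53135115e-05]), 'effort': array([ 6.38938072e-04, -5.37976921e+01,  3.31918108e+01,  9.39689315e-03,
       -1.56277802e-04,  1.24957759e-05]), 'ee_pos': array([ 0.19892464, -0.48544085,  0.23079437]), 'ee_rot': array([ 0.13657631, -0.13662424,  0.69419425, -0.69337946]), 'wrist_force': array([-0.02225686, -0.0285829 , -0.23198145]), 'wrist_torque': array([-0.01728412, -0.05692101,  0.02016938]), 'gripper_width': 0.08552590015655682} 0.0187
```

View pics/top0.png

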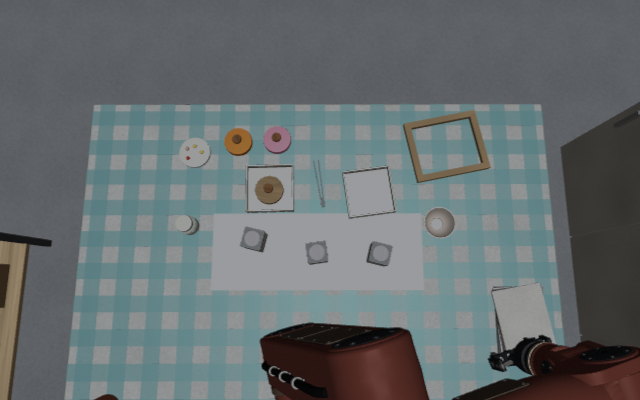

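View pics/side0.png

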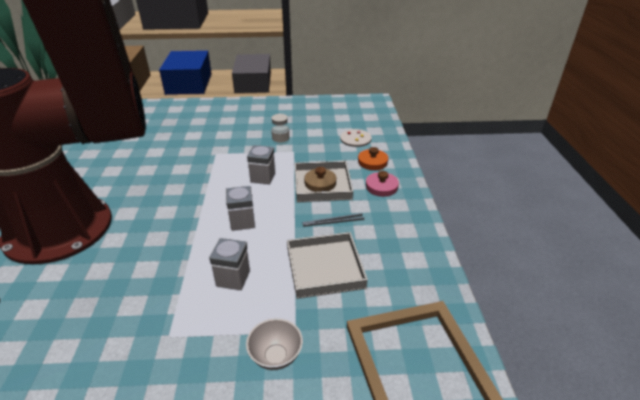

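The tins are at top pixels (254,239), (317,252) and (380,254). The empty tray is at (369,192) and the tray with the block at (270,188). Possible confusions for the tray are the wooden frame (447,147) and the notebook (522,310). For the tins, there is only the glue jar (187,225). The orange and pink blocks at (238,141) and (277,139) are to be left alone.

```bash
cat > h.py <<'E'
import numpy as np, cv2
from cell import r, vision
from scipy.spatial.transform import Rotation as Ro
def cloud(n,d):
    c=vision.calibration(n); v,u=np.mgrid[:400,:640]
    P=np.stack([(u-c['cx'])/c['fx']*d,(v-c['cy'])/c['fy']*d,d],-1)
    return (P-c['t'])@c['R']
def ray(n,u,v,z):
    c=vision.calibration(n); R=np.array(c['R']); t=np.array(c['t'])
    D=R.T@np.array([(u-c['cx'])/c['fx'],(v-c['cy'])/c['fy'],1]); o=-R.T@t
    return o+D*(z-o[2])/D[2]
def tool():
    s=r.sense(); w,x,y,z=s['ee_rot']; return s['ee_pos'],Ro.from_quat([x,y,z,w])
def to(p,R):   # shift mm, turn in tool axes to reach p,R
    p0,R0=tool(); return np.round(R0.inv().apply(np.array(p)-p0)*1000,1),np.round((R0.inv()*R).as_rotvec(),4)
def down(a):   # tool pointing down, jaw axis at yaw a
    y=np.array([0,0,-1.]); z=np.array([np.cos(a),np.sin(a),0]); return Ro.from_matrix(np.stack([np.cross(y,z),y,z],1))
E
python3 - <<'E'
from h import *
im=cv2.imread('pics/top0.png')
for n in('top','side'):
    X=cloud(n,np.load(f'pics/{n}0.npy')); z=X[...,2]
    print(n,'table z',np.median(z[(abs(X[...,0]-.45)<.04)&(abs(X[...,1])<.35)]))
    m=((z>.075)&(z<.105)&(X[...,0]>.25)&(X[...,0]<.75)&(abs(X[...,1])<.4)).astype(np.uint8)
    for c in cv2.findContours(m,0,2)[0]:
        if cv2.contourArea(c)<80: continue
        k=np.zeros_like(m); cv2.drawContours(k,[c],-1,1,-1); k=(k&m)>0
        P=X[k]; h=np.median(P[P[:,2]>.083,2])
        Q=np.array([ray(n,*q[0],.09)[:2] for q in c]).astype(np.float32)
        print(n,'px',c.mean((0,1)).round(),'h',h.round(4),'mean',P[P[:,2]>.083].mean(0).round(4),'rect',cv2.minAreaRect(Q))
    for nm,(y0,y1) in{'E':(-.17,-.01),'B':(.04,.25)}.items():
        m=((z>.02)&(z<.038)&(X[...,0]>.48)&(X[...,0]<.75)&(X[...,1]>y0)&(X[...,1]<y1))
        P=X[m][:,:2].astype(np.float32); print('tray',nm,len(P),cv2.minAreaRect(P) if len(P) else '')
p,R=tool(); print(R.as_matrix().round(3))
cr=cv2.resize(im[150:280,225:410],None,fx=4,fy=4,interpolation=2); cv2.imwrite('pics/crop.png',cr)
E
```

```text
top table z 0.0015451782825021817
top px [380. 253.] h 0.0898 mean [ 0.4484 -0.1859  0.0899] rect ((0.4481969177722931, -0.1854228526353836), (0.061619117856025696, 0.060724277049303055), 75.78775787353516)
top px [315. 252.] h 0.0899 mean [0.4522 0.001  0.09  ] rect ((0.4518979489803314, 0.001252550631761551), (0.060926832258701324, 0.06057389825582504), 7.949362754821777)
top px [252. 239.] h 0.0895 mean [0.4927 0.1922 0.0896] rect ((0.4921932816505432, 0.19137196242809296), (0.06286453455686569, 0.06062806397676468), 75.99354553222656)
top px [186. 224.] h 0.0855 mean [0.5388 0.3893 0.0855] rect ((0.5388308763504028, 0.38621437549591064), (0.048046890646219254, 0.023800641298294067), 3.0774495601654053)
tray E 158 ((0.643794596195221, -0.13375838100910187), (0.15138182044029236, 0.09144263714551926), 7.348667144775391)
tray B 806 ((0.6119532585144043, 0.1512393057346344), (0.2488444447517395, 0.15084229409694672), 1.8232392072677612)
side table z 0.002981355880156011
side px [228. 253.] h 0.0901 mean [ 0.4468 -0.1928  0.0898] rect ((0.4478292465209961, -0.19620490074157715), (0.0728287622332573, 0.06610970199108124), 75.8447036743164)
side px [240. 200.] h 0.0901 mean [ 0.4501 -0.0058  0.0897] rect ((0.45137080550193787, -0.011930592358112335), (0.060180045664310455, 0.08172261714935303), 6.730144023895264)
side px [261. 154.] h 0.0898 mean [0.4905 0.1847 0.0895] rect ((0.49103400111198425, 0.17770376801490784), (0.0821225568652153, 0.06692791730165482), 75.84541320800781)
tray E 388 ((0.5998740792274475, -0.09598923474550247), (0.14791417121887207, 0.2393360435962677), 89.94403076171875)
tray B 1031 ((0.606613039970398, 0.1493476927280426), (0.2522723078727722, 0.15717282891273499), 1.9299873113632202)
[[-0.925 -0.     0.379]
 [-0.379  0.001 -0.925]
 [-0.    -1.    -0.001]]
```

View pics/crop.png

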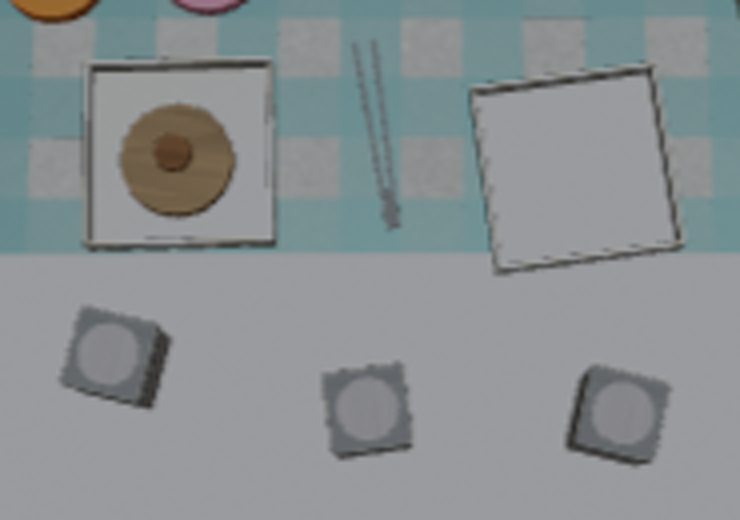

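The crop confirms the choice: the right-hand tray is empty, with corners at crop pixels (470,88), (653,66), (683,247) and (497,272). The three tins are at crop pixels (108,355), (367,408) and (623,412). Measured heights (0.090) and sizes (61 mm) match. Now I'll work out the first move.

```bash
cat >> h.py <<'E'
A=([.4925,.192],np.radians(76)); B=([.452,.0012],np.radians(98)); C=([.4482,-.1857],np.radians(75.8))
E
python3 - <<'E'
from h import *
q=[ray('top',225+a/4,150+b/4,.03)[:2] for a,b in((470,88),(653,66),(683,247),(497,272))]
print(np.round(q,4),np.mean(q,0), [np.linalg.norm(q[i]-q[i-1]).round(4) for i in range(4)])
print(to([*A[0],.16],down(A[1])))
E
```

```text
[[ 0.7083 -0.0813]
 [ 0.7261 -0.2275]
 [ 0.5801 -0.2467]
 [ 0.5606 -0.1009]] [ 0.64378385 -0.16407674] [np.float64(0.149), np.float64(0.1473), np.float64(0.1473), np.float64(0.1471)]
(array([-528.5,   71.5, -515.5]), array([ 3.0000e-04, -2.5084e+00, -1.5000e-03]))
```

```bash
python3 -m creep '[{"fingers":1,"dx":-36,"dy":0,"dz":-35,"ax":0,"ay":-0.15,"az":0},{"fingers":1,"dx":-72,"dy":0,"dz":-70,"ax":0,"ay":-0.3,"az":0},{"fingers":1,"dx":-107,"dy":0,"dz":-105,"ax":0,"ay":-0.45,"az":0},{"fingers":1,"dx":-143,"dy":0,"dz":-140,"ax":0,"ay":-0.6,"az":0},{"fingers":1,"dx":-178,"dy":0,"dz":-174,"ax":0,"ay":-0.75,"az":0}]'
python3 - <<'E'
from h import *
print(to([*A[0],.16],down(A[1])))
E
```

```text
t: 0.6
ee_pos: [0.2978, -0.255, 0.2308]
ee_rot: [0.383, -0.383, 0.595, -0.594]
wrist_force: [0.6, -1.0, 0.6]
gripper_width: 0.0853
(array([-487.4,   71.4,   -7.6]), array([-3.0000e-04, -1.7529e+00, -1.6000e-03]))
```

```bash
python3 -m creep '[{"fingers":1,"dx":-45,"dy":0,"dz":0,"ax":0,"ay":-0.15,"az":0},{"fingers":1,"dx":-90,"dy":0,"dz":0,"ax":0,"ay":-0.3,"az":0},{"fingers":1,"dx":-135,"dy":0,"dz":0,"ax":0,"ay":-0.45,"az":0},{"fingers":1,"dx":-180,"dy":0,"dz":0,"ax":0,"ay":-0.6,"az":0},{"fingers":1,"dx":-225,"dy":0,"dz":0,"ax":0,"ay":-0.75,"az":0}]'
python3 - <<'E'
from h import *
print(to([*A[0],.16],down(A[1])))
E
```

```text
t: 1.1
ee_pos: [0.3912, -0.0483, 0.2311]
ee_rot: [0.574, -0.574, 0.413, -0.413]
wrist_force: [0.9, -0.8, -0.5]
gripper_width: 0.0854
(array([-195.4,   71.4,  172.5]), array([-9.0000e-04, -1.0024e+00, -9.0000e-04]))
```

```bash
python3 -m creep '[{"fingers":1,"dx":-36,"dy":10,"dz":32,"ax":0,"ay":-0.15,"az":0},{"fingers":1,"dx":-72,"dy":20,"dz":64,"ax":0,"ay":-0.3,"az":0},{"fingers":1,"dx":-108,"dy":35,"dz":96,"ax":0,"ay":-0.45,"az":0},{"fingers":1,"dx":-144,"dy":50,"dz":128,"ax":0,"ay":-0.6,"az":0},{"fingers":1,"dx":-180,"dy":60,"dz":160,"ax":0,"ay":-0.75,"az":0}]'
python3 - <<'E'
from h import *
print(to([*A[0],.16],down(A[1])))
E
```

```text
t: 1.6
ee_pos: [0.4852, 0.1751, 0.1703]
ee_rot: [0.686, -0.685, 0.174, -0.173]
wrist_force: [0.7, -0.2, 0.7]
gripper_width: 0.0854
(array([-1.6, 10.3, 18.3]), array([-0.0004, -0.2521, -0.0013]))
```

```bash
python3 -m creep '[{"fingers":1,"dx":-1,"dy":5,"dz":9,"ax":0,"ay":-0.126,"az":0},{"fingers":1,"dx":-1.6,"dy":10,"dz":18.3,"ax":0,"ay":-0.252,"az":-0.001},{"fingers":1,"dx":-1.6,"dy":10,"dz":18.3,"ax":0,"ay":-0.252,"az":-0.001},{"fingers":1,"dx":-1.6,"dy":10,"dz":18.3,"ax":0,"ay":-0.252,"az":-0.001},{"fingers":1,"dx":-1.6,"dy":10,"dz":18.3,"ax":0,"ay":-0.252,"az":-0.001}]'
python3 - <<'E'
from h import *
print(to([*A[0],.038],down(A[1])), r.sense()['wrist_force'])
p,d=vision.capture('top'); cv2.imwrite('pics/t1.png',p[150:300,180:420,::-1].repeat(3,0).repeat(3,1))
E
```

```text
t: 2.1
ee_pos: [0.4925, 0.1914, 0.1606]
ee_rot: [0.702, -0.702, 0.087, -0.087]
wrist_force: [0.3, -0.2, -0.6]
gripper_width: 0.0854
(array([-1.000e-01,  1.226e+02,  5.000e-01]), array([-0.0004, -0.0035, -0.0001])) [ 0.27922016 -0.24358617 -0.60713913]
```

```bash
python3 -m creep '[{"fingers":1,"dx":0,"dy":25,"dz":0,"ax":0,"ay":0,"az":0},{"fingers":1,"dx":0,"dy":50,"dz":0,"ax":0,"ay":0,"az":0},{"fingers":1,"dx":0,"dy":75,"dz":0,"ax":0,"ay":0,"az":0},{"fingers":1,"dx":0,"dy":100,"dz":0,"ax":0,"ay":0,"az":0},{"fingers":1,"dx":0,"dy":120,"dz":0,"ax":0,"ay":0,"az":0}]'
python3 - <<'E'
from h import *
print(to([*A[0],.038],down(A[1])))
E
```

```text
t: 2.65
ee_pos: [0.4924, 0.1908, 0.0399]
ee_rot: [0.702, -0.701, 0.088, -0.088]
wrist_force: [-0.6, 0.1, 0.5]
gripper_width: 0.0851
(array([-0.2,  1.9,  1.2]), array([-0.0004, -0.0056, -0.    ]))
```

```bash
python3 -m creep '[{"fingers":-1,"dx":0,"dy":0,"dz":1,"ax":0,"ay":0,"az":0},{"fingers":-1,"dx":0,"dy":0,"dz":1,"ax":0,"ay":0,"az":0},{"fingers":-1,"dx":0,"dy":0,"dz":1,"ax":0,"ay":0,"az":0},{"fingers":-1,"dx":0,"dy":0,"dz":1,"ax":0,"ay":0,"az":0},{"fingers":-1,"dx":0,"dy":0,"dz":1,"ax":0,"ay":0,"az":0}]'
python3 -m creep '[{"fingers":-1,"dx":0,"dy":0,"dz":0,"ax":0,"ay":0,"az":0},{"fingers":-1,"dx":0,"dy":0,"dz":0,"ax":0,"ay":0,"az":0},{"fingers":-1,"dx":0,"dy":0,"dz":0,"ax":0,"ay":0,"az":0},{"fingers":-1,"dx":0,"dy":0,"dz":0,"ax":0,"ay":0,"az":0},{"fingers":-1,"dx":0,"dy":0,"dz":0,"ax":0,"ay":0,"az":0}]'
```

```text
t: 3.15
ee_pos: [0.4931, 0.1918, 0.0405]
ee_rot: [0.702, -0.701, 0.088, -0.089]
wrist_force: [0.4, -1.2, 0.2]
gripper_width: 0.0596
t: 3.65
ee_pos: [0.493, 0.1918, 0.0405]
ee_rot: [0.702, -0.701, 0.088, -0.089]
wrist_force: [-0.7, 0.1, -1.7]
gripper_width: 0.0592
```

Gripped at 59 mm. Lift 75 mm, then hold still to weigh.

```bash
python3 -m creep '[{"fingers":-1,"dx":0,"dy":-10,"dz":0,"ax":0,"ay":0,"az":0},{"fingers":-1,"dx":0,"dy":-25,"dz":0,"ax":0,"ay":0,"az":0},{"fingers":-1,"dx":0,"dy":-45,"dz":0,"ax":0,"ay":0,"az":0},{"fingers":-1,"dx":0,"dy":-65,"dz":0,"ax":0,"ay":0,"az":0},{"fingers":-1,"dx":0,"dy":-75,"dz":0,"ax":0,"ay":0,"az":0}]'
cat > w.py <<'E'
from h import *
L=[]
for i in range(8): vision.capture('top'); s=r.sense(); L.append([*s['wrist_force'],*s['effort'][1:3]])
print('weigh',np.mean(L,0).round(2),np.std(L,0).round(2),s['t'],s['gripper_width'])
E
python3 -m creep '[{"fingers":-1,"dx":0,"dy":0,"dz":0,"ax":0,"ay":0,"az":0},{"fingers":-1,"dx":0,"dy":0,"dz":0,"ax":0,"ay":0,"az":0},{"fingers":-1,"dx":0,"dy":0,"dz":0,"ax":0,"ay":0,"az":0},{"fingers":-1,"dx":0,"dy":0,"dz":0,"ax":0,"ay":0,"az":0},{"fingers":-1,"dx":0,"dy":0,"dz":0,"ax":0,"ay":0,"az":0}]'
python3 w.py
```

```text
t: 4.15
ee_pos: [0.4938, 0.192, 0.1177]
ee_rot: [0.702, -0.701, 0.087, -0.089]
wrist_force: [1.1, -0.3, -3.0]
gripper_width: 0.0595
t: 4.65
ee_pos: [0.4934, 0.1919, 0.1171]
ee_rot: [0.702, -0.701, 0.087, -0.089]
wrist_force: [0.1, -0.5, -3.9]
gripper_width: 0.0592
weigh [  0.12   0.34  -3.33 -58.2   30.37] [0.62 0.46 0.26 0.02 0.02] 5.05 0.059583469796226106
```

About 3.3 N (0.34 kg). Now stand tin_a back.

```bash
python3 -m creep '[{"fingers":-1,"dx":0,"dy":25,"dz":0,"ax":0,"ay":0,"az":0},{"fingers":-1,"dx":0,"dy":50,"dz":0,"ax":0,"ay":0,"az":0},{"fingers":-1,"dx":0,"dy":65,"dz":0,"ax":0,"ay":0,"az":0},{"fingers":-1,"dx":0,"dy":73,"dz":0,"ax":0,"ay":0,"az":0},{"fingers":-1,"dx":0,"dy":75,"dz":0,"ax":0,"ay":0,"az":0}]'
```

```text
t: 5.55
ee_pos: [0.4937, 0.192, 0.0421]
ee_rot: [0.702, -0.701, 0.087, -0.089]
wrist_force: [0.2, 0.1, -2.4]
gripper_width: 0.0592
```

```bash
python3 -m creep '[{"fingers":-1,"dx":0,"dy":1,"dz":0,"ax":0,"ay":0,"az":0},{"fingers":-1,"dx":0,"dy":1.7,"dz":0,"ax":0,"ay":0,"az":0},{"fingers":-1,"dx":0,"dy":1.7,"dz":0,"ax":0,"ay":0,"az":0},{"fingers":-1,"dx":0,"dy":1.7,"dz":0,"ax":0,"ay":0,"az":0},{"fingers":-1,"dx":0,"dy":1.7,"dz":0,"ax":0,"ay":0,"az":0}]'
python3 -m creep '[{"fingers":1,"dx":0,"dy":0,"dz":0,"ax":0,"ay":0,"az":0},{"fingers":1,"dx":0,"dy":0,"dz":0,"ax":0,"ay":0,"az":0},{"fingers":1,"dx":0,"dy":0,"dz":0,"ax":0,"ay":0,"az":0},{"fingers":1,"dx":0,"dy":0,"dz":0,"ax":0,"ay":0,"az":0},{"fingers":1,"dx":0,"dy":0,"dz":0,"ax":0,"ay":0,"az":0}]'
python3 -c "
from h import *
print(to([*B[0],.16],down(B[1])))"
```

```text
t: 6.05
ee_pos: [0.4939, 0.192, 0.0407]
ee_rot: [0.702, -0.701, 0.087, -0.089]
wrist_force: [-0.5, -0.2, -2.9]
gripper_width: 0.0596
t: 6.55
ee_pos: [0.494, 0.192, 0.0408]
ee_rot: [0.702, -0.701, 0.087, -0.089]
wrist_force: [-0.3, 0.2, 0.1]
gripper_width: 0.0854
(array([   6.9, -119.6, -195.1]), array([-0.0012, -0.3899,  0.0031]))
```

```bash
python3 -m creep '[{"fingers":1,"dx":0,"dy":-20,"dz":0,"ax":0,"ay":0,"az":0},{"fingers":1,"dx":0,"dy":-50,"dz":0,"ax":0,"ay":0,"az":0},{"fingers":1,"dx":0,"dy":-85,"dz":0,"ax":0,"ay":0,"az":0},{"fingers":1,"dx":0,"dy":-110,"dz":0,"ax":0,"ay":0,"az":0},{"fingers":1,"dx":0,"dy":-120,"dz":0,"ax":0,"ay":0,"az":0}]'
python3 -m creep '[{"fingers":1,"dx":1.7,"dy":0,"dz":-45,"ax":0,"ay":-0.1,"az":0},{"fingers":1,"dx":3.4,"dy":0,"dz":-90,"ax":0,"ay":-0.2,"az":0},{"fingers":1,"dx":5,"dy":0,"dz":-135,"ax":0,"ay":-0.3,"az":0},{"fingers":1,"dx":7,"dy":0,"dz":-175,"ax":0,"ay":-0.39,"az":0},{"fingers":1,"dx":7,"dy":0,"dz":-195,"ax":0,"ay":-0.39,"az":0.003}]'
python3 - <<'E'
from h import *
p,d=vision.capture('side'); cv2.imwrite('pics/s2.png',cv2.resize(p[110:330,150:420,::-1],None,fx=2.5,fy=2.5))
print(to([*B[0],.04],down(B[1])))
E
```

```text
t: 7.05
ee_pos: [0.4949, 0.1922, 0.1632]
ee_rot: [0.703, -0.701, 0.086, -0.091]
wrist_force: [-0.2, 1.3, 0.6]
gripper_width: 0.0857
t: 7.55
ee_pos: [0.4522, -0.0008, 0.1619]
ee_rot: [0.706, -0.705, -0.051, 0.049]
wrist_force: [0.5, 0.6, -0.2]
gripper_width: 0.0856
(array([  0.3, 121.9,   3.2]), array([-0.0005, -0.0018,  0.002 ]))
```

View pics/s2.png

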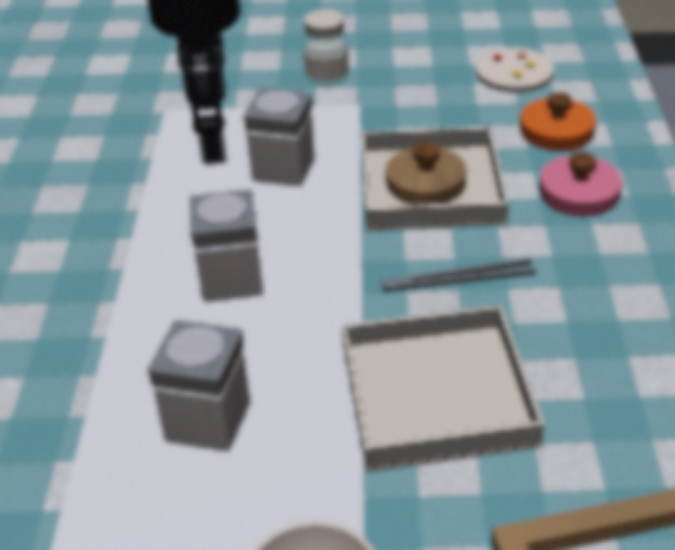

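The side view shows tin_a standing upright at crop (280,135), with the gripper at (213,150) above tin_b. Now descend on tin_b, grip and lift.

```bash
python3 -m creep '[{"fingers":1,"dx":0,"dy":10,"dz":3.2,"ax":0,"ay":-0.002,"az":0.002},{"fingers":1,"dx":0,"dy":40,"dz":3.2,"ax":0,"ay":-0.002,"az":0.002},{"fingers":1,"dx":0,"dy":75,"dz":3.2,"ax":0,"ay":-0.002,"az":0.002},{"fingers":1,"dx":0,"dy":105,"dz":3.2,"ax":0,"ay":-0.002,"az":0.002},{"fingers":1,"dx":0,"dy":122,"dz":3.2,"ax":0,"ay":-0.002,"az":0.002}]'
python3 -c "
from h import *
print(to([*B[0],.04],down(B[1])))"
```

```text
t: 8.1
ee_pos: [0.4497, 0.0027, 0.0367]
ee_rot: [0.706, -0.705, -0.048, 0.051]
wrist_force: [0.3, 1.0, 0.5]
gripper_width: 0.0853
(array([ 2. , -3.3, -1.7]), array([-0.0019,  0.0012, -0.0036]))
```

```bash
python3 -m creep '[{"fingers":1,"dx":2,"dy":-3,"dz":-1.7,"ax":0,"ay":0,"az":0},{"fingers":1,"dx":2,"dy":-3,"dz":-1.7,"ax":-0.002,"ay":0,"az":-0.003},{"fingers":1,"dx":2,"dy":-3,"dz":-1.7,"ax":-0.002,"ay":0,"az":-0.003},{"fingers":-1,"dx":2,"dy":-3,"dz":-1.7,"ax":-0.002,"ay":0,"az":-0.003},{"fingers":-1,"dx":2,"dy":-3,"dz":-1.7,"ax":-0.002,"ay":0,"az":-0.003}]'
python3 -m creep '[{"fingers":-1,"dx":0,"dy":0,"dz":0,"ax":0,"ay":0,"az":0},{"fingers":-1,"dx":0,"dy":0,"dz":0,"ax":0,"ay":0,"az":0},{"fingers":-1,"dx":0,"dy":0,"dz":0,"ax":0,"ay":0,"az":0},{"fingers":-1,"dx":0,"dy":0,"dz":0,"ax":0,"ay":0,"az":0},{"fingers":-1,"dx":0,"dy":0,"dz":0,"ax":0,"ay":0,"az":0}]'
```

```text
t: 8.6
ee_pos: [0.4526, 0.0012, 0.0405]
ee_rot: [-0.705, 0.706, 0.05, -0.049]
wrist_force: [-4.0, -3.0, 48.5]
gripper_width: 0.0598
t: 9.1
ee_pos: [0.4528, 0.0011, 0.0407]
ee_rot: [-0.705, 0.706, 0.05, -0.049]
wrist_force: [-0.4, -0.1, 2.8]
gripper_width: 0.0591
```

```bash
python3 -m creep '[{"fingers":-1,"dx":0,"dy":-10,"dz":0,"ax":0,"ay":0,"az":0},{"fingers":-1,"dx":0,"dy":-25,"dz":0,"ax":0,"ay":0,"az":0},{"fingers":-1,"dx":0,"dy":-45,"dz":0,"ax":0,"ay":0,"az":0},{"fingers":-1,"dx":0,"dy":-65,"dz":0,"ax":0,"ay":0,"az":0},{"fingers":-1,"dx":0,"dy":-75,"dz":0,"ax":0,"ay":0,"az":0}]'
python3 -m creep '[{"fingers":-1,"dx":0,"dy":0,"dz":0,"ax":0,"ay":0,"az":0},{"fingers":-1,"dx":0,"dy":0,"dz":0,"ax":0,"ay":0,"az":0},{"fingers":-1,"dx":0,"dy":0,"dz":0,"ax":0,"ay":0,"az":0},{"fingers":-1,"dx":0,"dy":0,"dz":0,"ax":0,"ay":0,"az":0},{"fingers":-1,"dx":0,"dy":0,"dz":0,"ax":0,"ay":0,"az":0}]'
python3 w.py
```

```text
t: 9.6
ee_pos: [0.4534, 0.0011, 0.1175]
ee_rot: [-0.705, 0.706, 0.051, -0.049]
wrist_force: [-0.3, -0.2, -1.9]
gripper_width: 0.0594
t: 10.1
ee_pos: [0.4529, 0.0011, 0.1169]
ee_rot: [-0.705, 0.706, 0.05, -0.049]
wrist_force: [0.4, 0.6, -1.5]
gripper_width: 0.0596
weigh [  0.17  -0.36  -2.21 -47.18  28.56] [0.37 0.45 0.49 0.02 0.02] 10.5 0.0597623778236929
```

tin_b reads about 2.2 N (0.22 kg). Put it back.

```bash
python3 -m creep '[{"fingers":-1,"dx":0,"dy":25,"dz":0,"ax":0,"ay":0,"az":0},{"fingers":-1,"dx":0,"dy":50,"dz":0,"ax":0,"ay":0,"az":0},{"fingers":-1,"dx":0,"dy":65,"dz":0,"ax":0,"ay":0,"az":0},{"fingers":-1,"dx":0,"dy":73,"dz":0,"ax":0,"ay":0,"az":0},{"fingers":-1,"dx":0,"dy":75,"dz":0,"ax":0,"ay":0,"az":0}]'
python3 -m creep '[{"fingers":-1,"dx":0,"dy":0.7,"dz":0,"ax":0,"ay":0,"az":0},{"fingers":-1,"dx":0,"dy":1.4,"dz":0,"ax":0,"ay":0,"az":0},{"fingers":-1,"dx":0,"dy":1.4,"dz":0,"ax":0,"ay":0,"az":0},{"fingers":-1,"dx":0,"dy":1.4,"dz":0,"ax":0,"ay":0,"az":0},{"fingers":-1,"dx":0,"dy":1.4,"dz":0,"ax":0,"ay":0,"az":0}]'
```

```text
t: 11.0
ee_pos: [0.4532, 0.001, 0.0419]
ee_rot: [-0.705, 0.706, 0.051, -0.049]
wrist_force: [-0.8, -0.0, -1.6]
gripper_width: 0.0597
t: 11.5
ee_pos: [0.4535, 0.001, 0.0408]
ee_rot: [-0.705, 0.706, 0.051, -0.049]
wrist_force: [0.1, -0.4, -2.0]
gripper_width: 0.0593
```

```bash
python3 -m creep '[{"fingers":1,"dx":0,"dy":0.3,"dz":0,"ax":0,"ay":0,"az":0},{"fingers":1,"dx":0,"dy":0.3,"dz":0,"ax":0,"ay":0,"az":0},{"fingers":1,"dx":0,"dy":0.3,"dz":0,"ax":0,"ay":0,"az":0},{"fingers":1,"dx":0,"dy":0.3,"dz":0,"ax":0,"ay":0,"az":0},{"fingers":1,"dx":0,"dy":0.3,"dz":0,"ax":0,"ay":0,"az":0}]'
python3 -m creep '[{"fingers":1,"dx":0,"dy":-20,"dz":0,"ax":0,"ay":0,"az":0},{"fingers":1,"dx":0,"dy":-50,"dz":0,"ax":0,"ay":0,"az":0},{"fingers":1,"dx":0,"dy":-85,"dz":0,"ax":0,"ay":0,"az":0},{"fingers":1,"dx":0,"dy":-110,"dz":0,"ax":0,"ay":0,"az":0},{"fingers":1,"dx":0,"dy":-120,"dz":0,"ax":0,"ay":0,"az":0}]'
python3 -c "
from h import *
print(to([*C[0],.16],down(C[1])))"
```

```text
t: 12.0
ee_pos: [0.4535, 0.001, 0.0405]
ee_rot: [-0.705, 0.706, 0.051, -0.049]
wrist_force: [-0.5, -0.1, 0.3]
gripper_width: 0.0855
t: 12.5
ee_pos: [0.4544, 0.0009, 0.1628]
ee_rot: [-0.705, 0.706, 0.052, -0.048]
wrist_force: [0.7, 0.5, 0.1]
gripper_width: 0.0852
(array([ -32.4,    3. , -183.9]), array([0.0011, 0.3887, 0.0063]))
```

```bash
python3 -m creep '[{"fingers":1,"dx":-8,"dy":0,"dz":-46,"ax":0,"ay":0.1,"az":0},{"fingers":1,"dx":-16,"dy":0,"dz":-92,"ax":0,"ay":0.2,"az":0},{"fingers":1,"dx":-24,"dy":1,"dz":-138,"ax":0,"ay":0.3,"az":0.006},{"fingers":1,"dx":-32,"dy":2,"dz":-184,"ax":0,"ay":0.389,"az":0.006},{"fingers":1,"dx":-32.4,"dy":3,"dz":-184,"ax":0,"ay":0.389,"az":0.006}]'
python3 - <<'E'
from h import *
p,d=vision.capture('top'); vision.capture('top'); cv2.imwrite('pics/t3.png',cv2.resize(p[130:300,160:460,::-1],None,fx=2.6,fy=2.6))
print(to([*C[0],.04],down(C[1])))
E
```

```text
t: 13.0
ee_pos: [0.4481, -0.1908, 0.1592]
ee_rot: [-0.7, 0.702, -0.09, 0.091]
wrist_force: [-0.3, 0.2, 0.3]
gripper_width: 0.0854
(array([  0.8, 118.9,   0.9]), array([ 0.0003, -0.0023, -0.0013]))
```

View pics/t3.png

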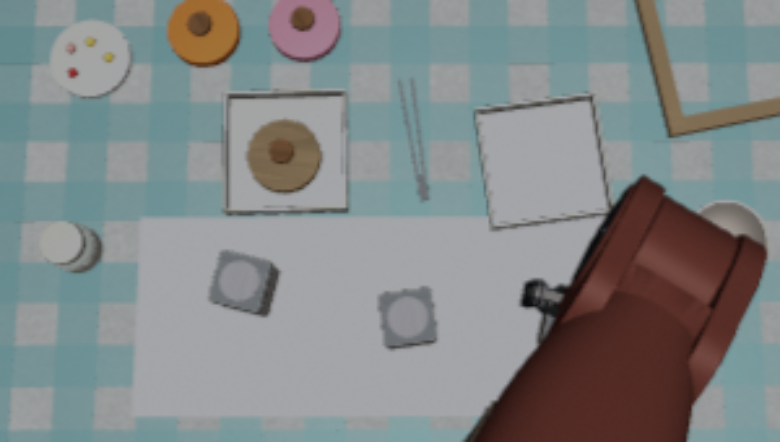

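Tins a (241,281) and b (407,317) stand upright at their places. Descend on tin_c.

```bash
python3 -m creep '[{"fingers":1,"dx":1,"dy":20,"dz":1,"ax":0,"ay":-0.002,"az":-0.001},{"fingers":1,"dx":1,"dy":50,"dz":1,"ax":0,"ay":-0.002,"az":-0.001},{"fingers":1,"dx":1,"dy":85,"dz":1,"ax":0,"ay":-0.002,"az":-0.001},{"fingers":1,"dx":1,"dy":108,"dz":1,"ax":0,"ay":-0.002,"az":-0.001},{"fingers":1,"dx":1,"dy":118,"dz":1,"ax":0,"ay":-0.002,"az":-0.001}]'
python3 - <<'E'
from h import *
vision.capture('top');vision.capture('top')
print(to([*C[0],.04],down(C[1])))
E
```

```text
t: 13.6
ee_pos: [0.4469, -0.1833, 0.0387]
ee_rot: [0.702, -0.701, 0.088, -0.085]
wrist_force: [-0.8, 0.9, 0.8]
gripper_width: 0.0855
(array([ 1. , -0.1, -1.3]), array([-0.0007,  0.0013, -0.0029]))
```

```bash
python3 -m creep '[{"fingers":1,"dx":1,"dy":0,"dz":-1.3,"ax":0,"ay":0,"az":-0.003},{"fingers":1,"dx":1,"dy":0,"dz":-1.3,"ax":0,"ay":0,"az":-0.003},{"fingers":1,"dx":1,"dy":0,"dz":-1.3,"ax":0,"ay":0,"az":-0.003},{"fingers":1,"dx":1,"dy":0,"dz":-1.3,"ax":0,"ay":0,"az":-0.003},{"fingers":1,"dx":1,"dy":0,"dz":-1.3,"ax":0,"ay":0,"az":-0.003}]'
for i in 1 2; do python3 -m creep '[{"fingers":-1,"dx":0,"dy":0,"dz":0,"ax":0,"ay":0,"az":0},{"fingers":-1,"dx":0,"dy":0,"dz":0,"ax":0,"ay":0,"az":0},{"fingers":-1,"dx":0,"dy":0,"dz":0,"ax":0,"ay":0,"az":0},{"fingers":-1,"dx":0,"dy":0,"dz":0,"ax":0,"ay":0,"az":0},{"fingers":-1,"dx":0,"dy":0,"dz":0,"ax":0,"ay":0,"az":0}]'; done
python3 -m creep '[{"fingers":-1,"dx":0,"dy":-10,"dz":0,"ax":0,"ay":0,"az":0},{"fingers":-1,"dx":0,"dy":-25,"dz":0,"ax":0,"ay":0,"az":0},{"fingers":-1,"dx":0,"dy":-45,"dz":0,"ax":0,"ay":0,"az":0},{"fingers":-1,"dx":0,"dy":-65,"dz":0,"ax":0,"ay":0,"az":0},{"fingers":-1,"dx":0,"dy":-75,"dz":0,"ax":0,"ay":0,"az":0}]'
python3 -m creep '[{"fingers":-1,"dx":0,"dy":0,"dz":0,"ax":0,"ay":0,"az":0},{"fingers":-1,"dx":0,"dy":0,"dz":0,"ax":0,"ay":0,"az":0},{"fingers":-1,"dx":0,"dy":0,"dz":0,"ax":0,"ay":0,"az":0},{"fingers":-1,"dx":0,"dy":0,"dz":0,"ax":0,"ay":0,"az":0},{"fingers":-1,"dx":0,"dy":0,"dz":0,"ax":0,"ay":0,"az":0}]'
python3 w.py
```

```text
t: 14.2
ee_pos: [0.4484, -0.1858, 0.0403]
ee_rot: [0.702, -0.702, 0.087, -0.087]
wrist_force: [-1.0, -0.8, -0.0]
gripper_width: 0.0855
t: 14.7
ee_pos: [0.4486, -0.1865, 0.0407]
ee_rot: [-0.701, 0.702, -0.087, 0.088]
wrist_force: [-1.9, -2.7, 6.3]
gripper_width: 0.0593
t: 15.2
ee_pos: [0.4486, -0.1865, 0.0408]
ee_rot: [-0.701, 0.702, -0.087, 0.088]
wrist_force: [-0.5, -0.9, 1.5]
gripper_width: 0.0594
t: 15.7
ee_pos: [0.4488, -0.1865, 0.1173]
ee_rot: [-0.701, 0.702, -0.086, 0.088]
wrist_force: [0.3, 0.2, -5.8]
gripper_width: 0.0596
t: 16.2
ee_pos: [0.4485, -0.1863, 0.1167]
ee_rot: [-0.701, 0.702, -0.087, 0.087]
wrist_force: [0.3, 0.3, -6.1]
gripper_width: 0.0592
weigh [-2.000e-02  1.400e-01 -6.110e+00 -5.367e+01  3.043e+01] [0.4  0.18 0.62 0.02 0.03] 16.6 0.05934838116504332
```

tin_c reads 6.1 N, against 3.3 N (a) and 2.2 N (b), so it is clearly the heaviest. Move it over the empty tray.

```bash
python3 -c "
from h import *
print(to([.644,-.164,.175],down(C[1])))"
```

```text
(array([183.9, -57.4,  69.5]), array([0.0009, 0.001 , 0.0023]))
```

```bash
python3 -m creep '[{"fingers":-1,"dx":10,"dy":-15,"dz":4,"ax":0,"ay":0,"az":0},{"fingers":-1,"dx":30,"dy":-30,"dz":11,"ax":0,"ay":0,"az":0},{"fingers":-1,"dx":60,"dy":-45,"dz":23,"ax":0,"ay":0,"az":0},{"fingers":-1,"dx":95,"dy":-55,"dz":36,"ax":0,"ay":0,"az":0.002},{"fingers":-1,"dx":125,"dy":-57,"dz":47,"ax":0,"ay":0,"az":0.002}]'
python3 -c "
from h import *
print(to([.644,-.164,.175],down(C[1])))"
```

```text
t: 17.1
ee_pos: [0.5838, -0.1714, 0.1761]
ee_rot: [-0.701, 0.702, -0.086, 0.088]
wrist_force: [0.7, -0.9, -5.4]
gripper_width: 0.0594
(array([56.6,  1.2, 21.9]), array([0.0012, 0.0011, 0.0032]))
```

```bash
python3 -m creep '[{"fingers":-1,"dx":20,"dy":0,"dz":8,"ax":0,"ay":0,"az":0.003},{"fingers":-1,"dx":38,"dy":1,"dz":15,"ax":0,"ay":0,"az":0.003},{"fingers":-1,"dx":50,"dy":1,"dz":20,"ax":0,"ay":0,"az":0.003},{"fingers":-1,"dx":56.5,"dy":1,"dz":22,"ax":0,"ay":0,"az":0.003},{"fingers":-1,"dx":56.5,"dy":1,"dz":22,"ax":0,"ay":0,"az":0.003}]'
python3 -m creep '[{"fingers":-1,"dx":0,"dy":0,"dz":0,"ax":0,"ay":0,"az":0},{"fingers":-1,"dx":0,"dy":0,"dz":0,"ax":0,"ay":0,"az":0},{"fingers":-1,"dx":0,"dy":0,"dz":0,"ax":0,"ay":0,"az":0},{"fingers":-1,"dx":0,"dy":0,"dz":0,"ax":0,"ay":0,"az":0},{"fingers":-1,"dx":0,"dy":0,"dz":0,"ax":0,"ay":0,"az":0}]'
python3 - <<'E'
from h import *
p,d=vision.capture('side'); t,_=vision.capture('top')
a=cv2.resize(p[90:330,150:420,::-1],(540,480)); cv2.imwrite('pics/s4.png',a)
b=t[130:300,160:460,::-1]; cv2.imwrite('pics/t4.png',cv2.resize(b,None,fx=2.6,fy=2.6))
X=cloud('side',d); m=(abs(X[...,0]-.644)<.05)&(abs(X[...,1]+.164)<.06)&(X[...,2]>.08)&(X[...,2]<.20)
print('lowest tin pts',np.percentile(X[m][:,2],[1,5,95]), 'x',np.percentile(X[m][:,0],[2,98]))
print(to([.644,-.164,.175],down(C[1])),r.sense()['wrist_force'],r.sense()['gripper_width'],abs(r.sense()['joint_vel']).max(),r.sense()['t'])
E
```

```text
t: 17.6
ee_pos: [0.6443, -0.1638, 0.1747]
ee_rot: [-0.701, 0.702, -0.087, 0.087]
wrist_force: [0.0, -0.2, -6.1]
gripper_width: 0.0595
t: 18.1
ee_pos: [0.6441, -0.1639, 0.1749]
ee_rot: [-0.701, 0.702, -0.087, 0.087]
wrist_force: [-0.0, -0.1, -6.0]
gripper_width: 0.0593
lowest tin pts [0.13666116 0.13980211 0.19754953] x [0.60779938 0.67490691]
(array([-0.2, -0.2, -0.2]), array([ 0.0012,  0.0014, -0.0002])) [-0.41766735 -0.46434046 -6.38141454] 0.059502559319082785 0.0021133400849863314 18.2
```

View pics/s4.png

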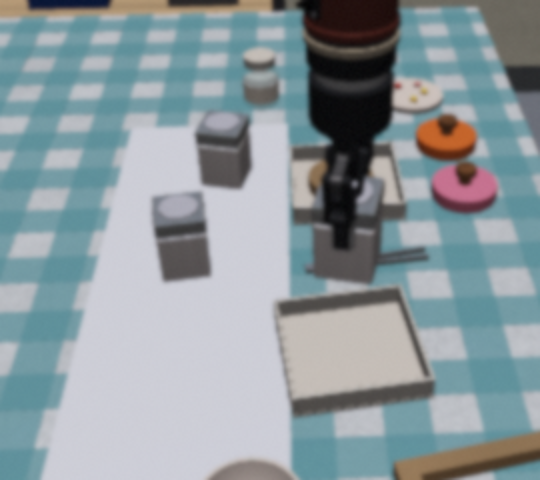

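View pics/t4.png

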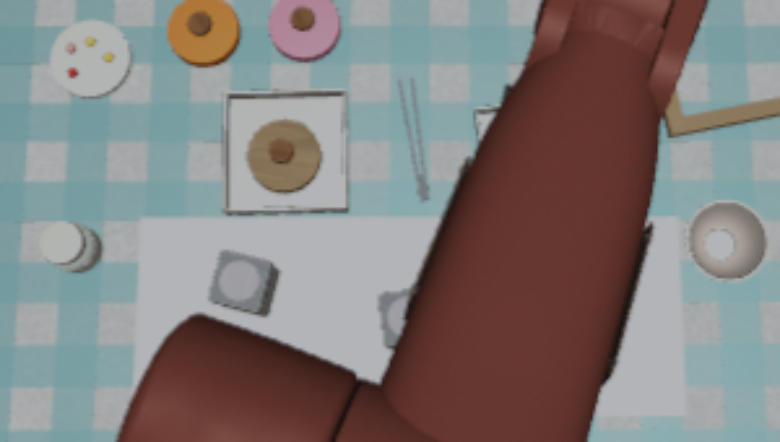

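The side view shows tin_c held upright at (348,235), over the empty tray once its height is allowed for. Its underside is about 0.134 m up, and tins a (223,148) and b (182,235) stand upright. In the top view the block, tweezers, jar and bowl have not moved.

```bash
python3 -c "
from cell import r
r.sign_off()"
```

```text
the job is handed in; nothing more can be done
```

I lifted the tins about 76 mm each, from left to right. They read about 3.3 N (tin_a), 2.2 N (tin_b) and 6.1 N (tin_c), so tin_c is the heaviest. I stood tin_a and tin_b back where they were, and they finished upright, at most about 1 mm from where I picked them up by the arm's readings. I handed the job in at 18.2 s with tin_c still in the gripper.

- **Final hold:** tin_c is upright and still over the middle of the empty tray at (0.644, -0.164), with the gripper within 0.3 mm of the target. Its underside is about 0.134 m up by the arm's readings; the lowest depth points on it, at 0.137 m, agree. The top view could not confirm the centring, because the arm hid most of that tray.
- **Bystanders:** the pressing block, glue jar, bowl and tweezers look unmoved in the last pictures.
- **Force spike:** the wrist read 48.5 N for a moment when I closed on tin_b before the arm had settled. That is below the 120 N wrist limit. I took it to come from the finger pads and not the gripper's body (40 N limit), but did not check.

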